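Weigh out copper rings on the post of a dial scale

ROBOT

A 7-joint arm with a two-finger parallel gripper is mounted at the origin on the work surface. World frame = base frame: x ahead of the robot, y to its left, z up, the work surface at z = 0. Lengths are in m, angles in rad, forces in N, time in s.
With the tool pointing down it reaches from about 0.35 to 0.9 m from the base axis. Payload 8.1 kg.
Tool frame: the origin (TCP) lies between the finger pads; the fingertips stand 17 mm ahead of it and the grasp point (between the pads) lies 2 mm behind it; z points along the fingers, y is the direction in which the jaws open and shut (so a half turn about z gives the same grasp; the last joint's range is limited). The gripper opens to 92 mm and grips with 3 to 60 N. Pads are 19 mm wide; open, the fingers measure 130 mm over their backs; the gripper's body (75 mm by 190 mm) begins 47 mm behind the grasp point.
Start: joints at [1.094, 0.434, 0.025, 1.573, -0.012, 1.134, -0.075], TCP at [0.228, -0.582, 0.244] pointing down, gripper open.
Joint ranges: [-2.62, 2.62], [-0.44, 2.09], [-1.27, 1.32], [0.08, 2.57], [-1.32, 4.46], [0.12, 2], [-2.74, 2.74]. Speed limits (rad/s): [2.22, 2.22, 3.01, 3.01, 3.14, 3.14, 3.14].

INTERFACE

Orientations are given as a rotation vector (axis times angle).
In Python, from cell import arm gives the robot as it stands. The module is installed in compiled form; this text tells all that it offers.
- The arm moves only by the shell command python3 -m crank 'ROWS' [FORCE]. ROWS is JSON, a list of rows, each a list of 5 numbers: the opening, from 0 (shut) to 1 (fully open), then the shift along the world's x, y, z normalised to -1 to 1, where 1 is 40 cm, then the turn about the world's z normalised to -1 to 1, where 1 is 60 degrees. In form: [[fingers, tx, ty, tz, twist], ...]. A call has exactly 8 rows; each row shifts and turns the commanded pose from where the row before left it; what a row does not reach is not made up. A row lasts 1/12 s, in which the tool goes at most 41.7 mm and 7.16 degrees, less where a joint would pass 70% of its speed; a pose out of reach is approached as far as the arm can. A call with a number of a shift or a turn outside -1 to 1 is refused whole. A call with a gripper value outside its range is refused whole. The fingers move at their own pace and stop on an object; FORCE is the grip in N (left out, the last holds). Time passes only in rows, so rows that do not move let the fingers close, or fill a call up. It gives the time, the measured TCP pose, the force and the opening at its end, in the units of the state.
- arm.observe(): the state, without advancing time (a new reading comes with each control period).
- arm.get_image(name): name is "scene" or "top" or "wrist"; returns the picture (480x640x3 uint8, red, green, blue); there is no depth.
- arm.get_calibration(name): a dict with "intrinsics" (3x3 intrinsics, pixels), "extrinsics" (4x4, takes a point from camera to world coordinates). Camera axes: x right, y down, z forward; pixel columns grow to the right and rows downward; lengths in m; the calibration is good to about 2 mm. A picture is of the moment at which its call begins: read the wrist's pose just before it. get_calibration takes no time and is no camera call; for the wrist camera it gives the pose at the moment of the call.
- arm.sign_off(): hands the job in, once; it reports no verdict.
The state is a dict: "clock": time; "joints": joint angles; "dq": joint speeds; "joint_efforts": joint torques, N m; "position": TCP position; "ee_rot": TCP orientation; "force": force on the tool from outside, world axes, zero at the start; "ft_torque": the same for the moment, N m; "width": opening from 0.0 (shut) to 1.0 (fully open).
Only numpy, scipy, OpenCV 4.12 (cv2) and the standard library are available. Lean on these libraries where they do the work, as an engineer would, in place of code of your own. Each camera call takes 0.05 s, during which the arm holds its last target.

TASK

Weigh out copper for the melt: take copper rings from the bench and thread them, one after another, down over the upright post of the scale's load plate until the scale's pointer first comes up to the set hand on the dial or passes it, and then stop. Let each ring down gently all the way, without dropping it or flinging the pointer round, never press the pointer past the full-scale mark, and leave the spare rings, the set hand and the other things on the bench alone.

Things in the scene. Friction and masses are not known exactly. Their poses are not given: they have to be found in the camera images.
- scale: Grey mechanical spring scale of 1 kg capacity, fixed to the bench: housing 150 x 160 mm, 88 mm high, with a round dial (140 mm across, sloping 40 degrees, top rim 110 mm high) on its +x side, reaching 190 mm from the origin. Origin on the bench below the middle of the load plate; z up, x towards the dial.
- plate_centre (a point): Top face of the load plate, on the axis of the sprung stem that carries it; z up. 115 mm above the bench unloaded; sinks 10 mm per kg (about 1 N per mm, lightly damped) to a hard stop 14 mm down. The plate is a flat aluminium disc 130 mm across, 4 mm thick. When a ring pressed on top of the post finds the post, the plate springs back up.
- post_top (a point): Height of the top of the plate's steel post, 46 mm above plate_centre, given on the stem's axis. The post is 20 mm in diameter, flat-topped with a 1 mm chamfer. The plate's hub is worn, so plate and post lie over to one side of the stem: the post's axis is 3.5 mm from this point, in an unknown direction, new each time; about 5 N sideways on the post can swing it round.
- pointer (a joint): Angle of the scale's long thin black pointer, in rad: 0 = no load (pointing to the top of the dial), growing clockwise as seen facing the dial, 4.71 rad (270 degrees) per kg of load; the full-scale mark (thick tick) is at 4.71. Dropping a ring from more than a few millimetres flings it round (60 rad/s is too fast; following a hand that presses at 50 mm/s it turns at 24 rad/s).
- set_hand (a joint): Angle of the set hand, the short broad-headed dark hand lying under the pointer, which marks the wanted weight; same zero, sense and scale as the pointer. It moves only if pushed.
- pointer_tip (a point): Point on the pointer, 52 mm from the dial's axis.
- set_hand_tip (a point): Point on the set hand, 52 mm from the dial's axis; its y axis points the way the pointer turns as the load grows.
- ring0_centre (a point): A copper ring like a thick washer, 48 mm across, 22 mm round bore, 12 mm thick, sharp-edged, about 153 g (each up to 7 % off, unmarked); lies flat on the bench. The point is its centre, half-way up; its z axis is the bore's axis, up.
- ring1_centre (a point): A copper ring like a thick washer, 48 mm across, 22 mm round bore, 12 mm thick, sharp-edged, about 153 g (each up to 7 % off, unmarked); lies flat on the bench. The point is its centre, half-way up; its z axis is the bore's axis, up.
- ring2_centre (a point): A copper ring like a thick washer, 48 mm across, 22 mm round bore, 12 mm thick, sharp-edged, about 153 g (each up to 7 % off, unmarked); lies flat on the bench. The point is its centre, half-way up; its z axis is the bore's axis, up.
- ring3_centre (a point): A copper ring like a thick washer, 48 mm across, 22 mm round bore, 12 mm thick, sharp-edged, about 153 g (each up to 7 % off, unmarked); lies flat on the bench. The point is its centre, half-way up; its z axis is the bore's axis, up.
- pitch_bowl: Black iron pitch bowl, 170 mm across, 95 mm high, on a wooden base, with a copper sheet on top; bystander. Origin under its middle.
- punch_block: Wooden block 75 x 110 x 55 mm with steel punches standing in it, 125 mm high in all; bystander. Origin under its middle.
- brass_dish: Brass dish, 150 mm across, 35 mm high; bystander. Origin under its middle.
- chasing_hammer: Small chasing hammer, 240 mm long, lying along its y axis, 25 mm high; bystander. Origin under the middle of its handle.
There are look-alikes about, which are no part of the job. What is shaped like the part that bears ring2_centre but green or grey is not meant.

How it is judged:
On the way:
1. a first ring, alone, is down over the post and weighs on the scale, the pointer standing still (((horizontal distance between ring0_centre and plate_centre below 0.007 m and z of ring0_centre in the frame of plate_centre between 0.002 and 0.034 m and angle between ring0_centre's own z axis and vertical below 0.12 rad) or (horizontal distance between ring1_centre and plate_centre below 0.007 m and z of ring1_centre in the frame of plate_centre between 0.002 and 0.034 m and angle between ring1_centre's own z axis and vertical below 0.12 rad) or (horizontal distance between ring2_centre and plate_centre below 0.007 m and z of ring2_centre in the frame of plate_centre between 0.002 and 0.034 m and angle between ring2_centre's own z axis and vertical below 0.12 rad) or (horizontal distance between ring3_centre and plate_centre below 0.007 m and z of ring3_centre in the frame of plate_centre between 0.002 and 0.034 m and angle between ring3_centre's own z axis and vertical below 0.12 rad)) and value of joint pointer between 0.5 and 1.05 rad and velocity of joint pointer between -0.25 and 0.25 rad/s), for 0.2 s.
At the end, for the whole second after the job is handed in: Pointer still, at most 4 mm short of the set hand at the tip, or past it by at most one ring (37.5 mm); each ring flat (0.12 rad) round the post (within 7 mm of plate middle, centre 2 to 34 mm above the plate) or flat on the bench within 30 mm of its start (y of pointer_tip in the frame of set_hand_tip between -0.004 and 0.0375 m and value of joint pointer below 2.9 rad and velocity of joint pointer between -0.25 and 0.25 rad/s and ((horizontal distance between ring0_centre and plate_centre below 0.007 m and z of ring0_centre in the frame of plate_centre between 0.002 and 0.034 m and angle between ring0_centre's own z axis and vertical below 0.12 rad) or (distance of ring0_centre from where it was at the start of the episode below 0.03 m and angle between ring0_centre's own z axis and vertical below 0.12 rad)) and ((horizontal distance between ring1_centre and plate_centre below 0.007 m and z of ring1_centre in the frame of plate_centre between 0.002 and 0.034 m and angle between ring1_centre's own z axis and vertical below 0.12 rad) or (distance of ring1_centre from where it was at the start of the episode below 0.03 m and angle between ring1_centre's own z axis and vertical below 0.12 rad)) and ((horizontal distance between ring2_centre and plate_centre below 0.007 m and z of ring2_centre in the frame of plate_centre between 0.002 and 0.034 m and angle between ring2_centre's own z axis and vertical below 0.12 rad) or (distance of ring2_centre from where it was at the start of the episode below 0.03 m and angle between ring2_centre's own z axis and vertical below 0.12 rad)) and ((horizontal distance between ring3_centre and plate_centre below 0.007 m and z of ring3_centre in the frame of plate_centre between 0.002 and 0.034 m and angle between ring3_centre's own z axis and vertical below 0.12 rad) or (distance of ring3_centre from where it was at the start of the episode below 0.03 m and angle between ring3_centre's own z axis and vertical below 0.12 rad))); the robot touches nothing.
It fails at once if the scale is overloaded: the pointer swings past the full-scale mark (value of joint pointer above 4.8 rad).
It fails at once if a ring is dropped on the plate: the pointer is flung up faster than 60 rad/s (velocity of joint pointer above 60 rad/s).
It fails at once if the set hand is shifted (distance of set_hand_tip from where it was at the start of the episode above 0.006 m).
It fails at once if a bystander is shifted by more than 20 mm (distance of any of pitch_bowl, punch_block, brass_dish, chasing_hammer from where it was at the start of the episode above 0.02 m).
It also fails if it takes over 72 s, if anything falls off the work surface, if the arm or the gripper's body presses on something with over 40 N, if the wrist force passes 120 N, or if a joint passes its speed limit or range.

## Working session

There is one attempt and no reset: what is moved stays moved. The work goes in short steps, Python scripts to look and compute and a shell command to move; the robot and the scene stay as the last step left them, time stands still between calls to the robot, and variables do not carry over. Pictures are saved under pics/ and viewed, and the job is handed in when it is done.

```bash
mkdir -p pics; ls; python3 - <<'E'
from cell import arm
import cv2
s=arm.observe()
for k,v in s.items(): print(k,v)
for n in ["scene","top","wrist"]:
    im=arm.get_image(n); cv2.imwrite(f"pics/{n}0.png",im[:,:,::-1])
    print(n,arm.get_calibration(n))
E
```

```text
pics
clock 0.0
joints [ 1.09441344  0.43520995  0.0249877   1.57409093 -0.01162097  1.13398723
 -0.07507668]
dq [-0.00016717  0.0023646   0.00204537  0.00032204 -0.0004591  -0.00101124
 -0.00124795]
joint_efforts [ 8.62881025e-04 -6.67851806e+01  9.84879434e-01 -3.14460647e+01
 -6.07503927e-02  4.30649542e-02  1.80182160e-04]
position [ 0.2279852  -0.5814204   0.24295559]
ee_rot [-3.08543855e+00 -5.83341218e-01  6.48076105e-04]
force [ 0.61419849 -0.59290448  0.16814015]
ft_torque [0.05777989 0.00597129 0.00250691]
width 1.0014699214462908
scene {'intrinsics': array([[462.27334028,   0.        , 323.25059206],
       [  0.        , 462.27334028, 239.59794088],
       [  0.        ,   0.        ,   1.        ]]), 'extrinsics': array([[ 0.62014066,  0.46346   , -0.6329537 ,  1.19864873],
       [ 0.78415389, -0.34257028,  0.517444  , -0.53959585],
       [ 0.02298347, -0.81722117, -0.57586572,  0.74301848],
       [ 0.        ,  0.        ,  0.        ,  1.        ]])}
top {'intrinsics': array([[554.56688357,   0.        , 319.82983318],
       [  0.        , 554.56688357, 242.53793222],
       [  0.        ,   0.        ,   1.        ]]), 'extrinsics': array([[-1.71158848e-02, -9.98695498e-01,  4.81076890e-02,
         4.53860919e-01],
       [-9.99853511e-01,  1.70937335e-02, -8.71852363e-04,
         2.62052841e-03],
       [ 4.83750113e-05, -4.81155643e-02, -9.98841774e-01,
         1.75284203e+00],
       [ 0.00000000e+00,  0.00000000e+00,  0.00000000e+00,
         1.00000000e+00]])}
wrist {'intrinsics': array([[355.64476872,   0.        , 315.4306788 ],
       [  0.        , 355.64476872, 235.55637342],
       [  0.        ,   0.        ,   1.        ]]), 'extrinsics': array([[ 0.36542729, -0.88794557, -0.27931266,  0.30276573],
       [-0.93083855, -0.34909638, -0.10803386, -0.55265346],
       [-0.00157885,  0.29947351, -0.95410331,  0.38433721],
       [ 0.        ,  0.        ,  0.        ,  1.        ]])}
```

View pics/scene0.png

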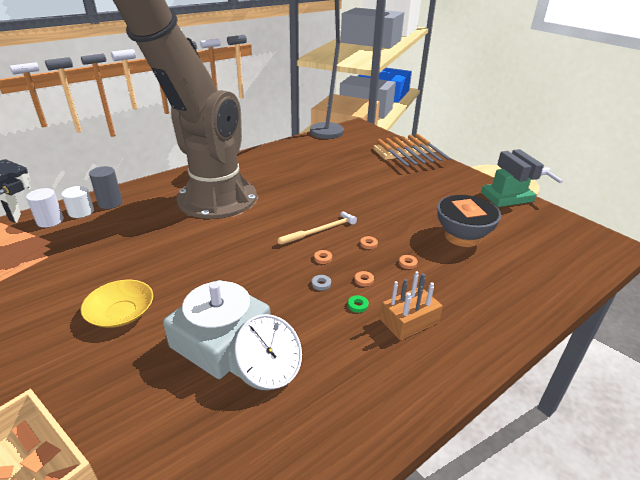

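View pics/top0.png

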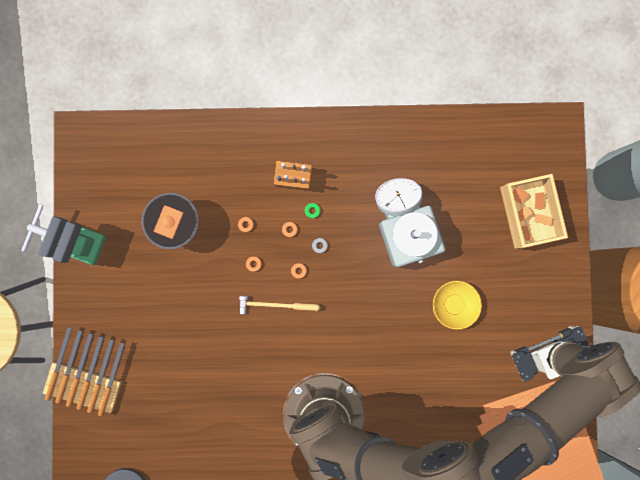

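View pics/wrist0.png

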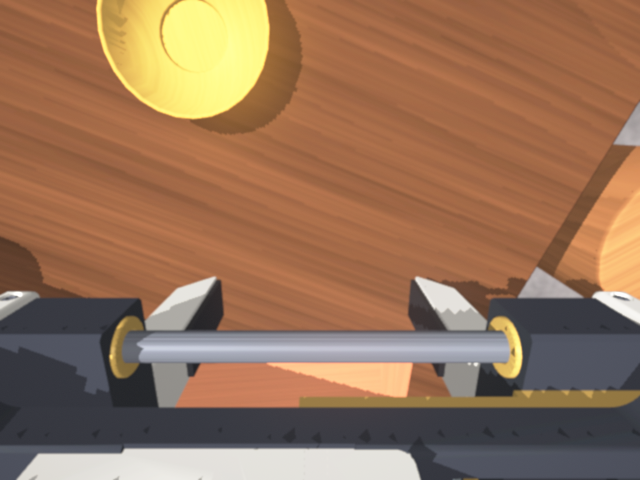

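Four copper rings show in the top view, at about (246,225), (290,229), (254,264) and (299,271). The grey ring at (320,245) and the green ring at (312,211) are decoys. The scale is at (412,237). Next I'll measure ring, plate and dial positions.

```bash
cat > h.py <<'E'
import numpy as np, cv2
from cell import arm
def ray(c,uv):
    K,E=c["intrinsics"],c["extrinsics"]
    d=E[:3,:3]@np.linalg.inv(K)@np.array([uv[0],uv[1],1.]); return E[:3,3],d
def onplane(c,uv,z):
    o,d=ray(c,uv); return o+d*(z-o[2])/d[2]
def proj(c,p):
    E=c["extrinsics"]; q=E[:3,:3].T@(np.asarray(p)-E[:3,3]); q=c["intrinsics"]@q; return q[:2]/q[2]
def tri(c1,u1,c2,u2):
    o1,d1=ray(c1,u1);o2,d2=ray(c2,u2)
    A=np.stack([d1,-d2],1); t=np.linalg.lstsq(A,o2-o1,rcond=None)[0]
    a,b=o1+d1*t[0],o2+d2*t[1]; return (a+b)/2,np.linalg.norm(a-b)
def copper(im):
    h=cv2.cvtColor(im,cv2.COLOR_BGR2HSV); 
    return h
E
python3 - <<'E'
from h import *
t=cv2.imread("pics/top0.png"); s=cv2.imread("pics/scene0.png")
for u,v in [(246,217),(290,222),(254,257),(299,264),(330,200)]:
    print(cv2.cvtColor(t,cv2.COLOR_BGR2HSV)[v,u],cv2.cvtColor(t,cv2.COLOR_BGR2HSV)[v-0,u+1])
c=arm.get_calibration("top"); cs=arm.get_calibration("scene")
h=cv2.cvtColor(t,cv2.COLOR_BGR2HSV)
m=((h[:,:,0]<15)&(h[:,:,2]>170)&(h[:,:,1]>100)).astype(np.uint8)*255
m[:,:230]=0;m[:200]=0;m[290:]=0;m[:,340:]=0
cs_,_=cv2.findContours(m,cv2.RETR_EXTERNAL,cv2.CHAIN_APPROX_NONE)
for k in cs_:
    if cv2.contourArea(k)>50:
        (u,v),r=cv2.minEnclosingCircle(k); M=cv2.moments(k); print((u,v),r,M['m10']/M['m00'],M['m01']/M['m00'],onplane(c,(u,v),.011))
cv2.imwrite("pics/tz.png",cv2.resize(t[160:280,360:480],None,fx=5,fy=5,interpolation=cv2.INTER_CUBIC))
cv2.imwrite("pics/sz.png",cv2.resize(s[270:400,160:320],None,fx=5,fy=4.6,interpolation=cv2.INTER_CUBIC))
E
```

```text
[ 12 148 245] [ 11 152 231]
[ 13 142 252] [ 11 149 242]
[ 13 140 252] [ 13 142 254]
[ 13 138 252] [ 14 140 254]
[ 12 144 142] [ 12 139 143]
(298.1838684082031, 270.3709716796875) 7.935556888580322 298.1533333333333 270.43142857142857 [0.45151664 0.0704888  0.011     ]
(252.87242126464844, 263.60345458984375) 7.8956122398376465 252.8766859344894 263.5202312138728 [0.47516362 0.21236734 0.011     ]
(289.1666564941406, 228.8333282470703) 7.835216522216797 288.99598393574297 228.89959839357428 [0.58259589 0.09688313 0.011     ]
(244.8000030517578, 224.0) 7.8000969886779785 244.8734939759036 223.99397590361446 [0.60024443 0.23637886 0.011     ]
```

View pics/tz.png

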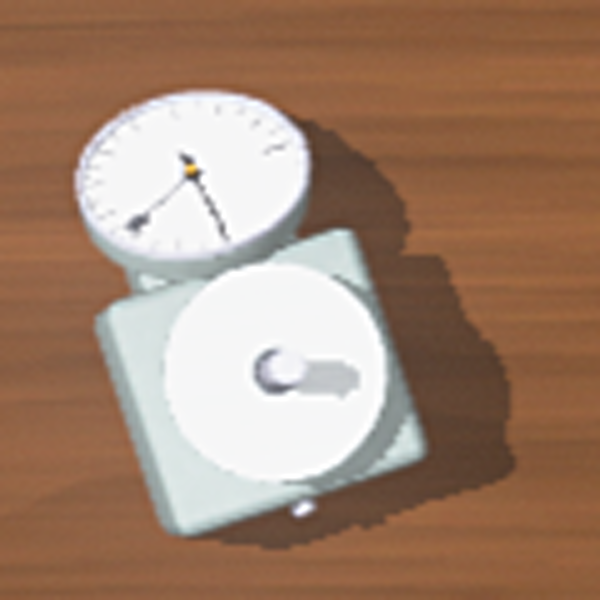

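View pics/sz.png

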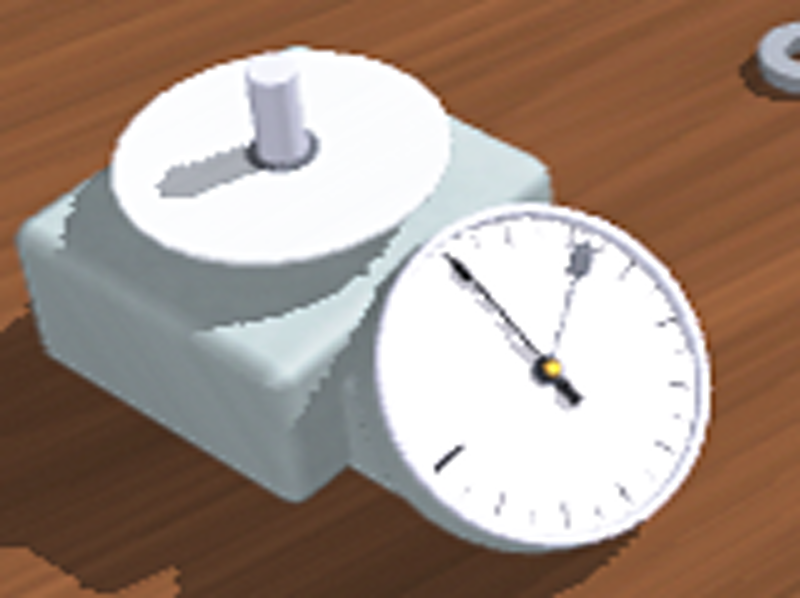

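```bash
python3 - <<'E'
from h import *
t=cv2.imread("pics/top0.png"); s=cv2.imread("pics/scene0.png")
c=arm.get_calibration("top"); cs=arm.get_calibration("scene")
T=lambda u,v:(360+(u-2)/5,160+(v-2)/5)
S=lambda u,v:(160+(u-2)/5,270+(v-2)/4.6)
# plate disc: ellipse fits
def blob(im,seed,box):
    g=im.min(2); x0,y0,x1,y1=box
    m=np.zeros(g.shape,np.uint8); m[y0:y1,x0:x1]=(g[y0:y1,x0:x1]>238)*255
    n,l=cv2.connectedComponents(m); k=(l==l[seed[1],seed[0]]).astype(np.uint8)
    cc=max(cv2.findContours(k,cv2.RETR_EXTERNAL,cv2.CHAIN_APPROX_NONE)[0],key=len)
    return cv2.fitEllipse(cv2.convexHull(cc))
et=blob(t,(400,245),(385,211,445,270)); es=blob(s,(240,305),(175,278,255,324))
print(et,es)
print("plate top",onplane(c,et[0],.115),"scene",onplane(cs,es[0],.115))
print("tri",tri(c,et[0],cs,es[0]))
pt=T(288,366);ps=S(273,70)
print("post top",tri(c,pt,cs,ps),onplane(c,pt,.161),onplane(cs,ps,.161))
# dial: centre and hands
for n,a,b in [("hub",(192,171),(549,369)),("ptr",(230,239),(449,257)),("set",(133,229),(580,250)),("full",(277,149),(449,459))]:
    print(n,tri(c,T(*a),cs,S(*b)))
E
```

```text
((414.3494873046875, 234.04290771484375), (43.15415573120117, 43.658721923828125), 92.38247680664062) ((216.0580596923828, 303.55657958984375), (44.12529373168945, 67.78948974609375), 79.47554779052734)
plate top [ 0.55312096 -0.2788829   0.115     ] scene [ 0.55401608 -0.27888022  0.115     ]
tri (array([ 0.55325686, -0.27879902,  0.11438366]), np.float64(0.0004245025704016203))
post top (array([ 0.55409848, -0.27806174,  0.16291068]), np.float64(0.001929419772747313)) [ 0.55377349 -0.27926488  0.161     ] [ 0.55256425 -0.27640906  0.161     ]
hub (array([ 0.68003085, -0.23967981,  0.06894775]), np.float64(0.0007785172454333059))
ptr (array([ 0.6346646 , -0.25479579,  0.10577752]), np.float64(0.003697842262324867))
set (array([ 0.6434427 , -0.20094032,  0.08393078]), np.float64(0.0009664345580554612))
full (array([ 0.69348174, -0.2921734 ,  0.06485796]), np.float64(0.0018177322552858672))
```

```bash
python3 -m crank '[[0.7,0.031,0.09,0,0],[0.7,0.031,0.09,0,0],[0.7,0.031,0.09,0,0],[0.7,0.031,0.09,0,0],[0.7,0.031,0.09,0,0],[0.7,0.031,0.09,0,0],[0.7,0.031,0.09,0,0],[0.7,0.031,0.09,0,0]]' 30; python3 -c "
from cell import arm
s=arm.observe();print(s['joints'],s['ee_rot'],s['position'])"
```

```text
clock: 0.82
position: [0.3275, -0.292, 0.2437]
ee_rot: [3.087, 0.583, -0.0]
force: [0.7, -0.4, -0.1]
width: 0.699
[ 0.72288378  0.13953185 -0.13083282  1.99163611  0.02163396  1.01158699
 -0.61535585] [ 3.08671984e+00  5.83414454e-01 -7.88600443e-05] [ 0.32747723 -0.29201491  0.24371709]
```

```bash
python3 -m crank '[[0.7,0.034,0.09,0,0],[0.7,0.034,0.09,0,0],[0.7,0.034,0.09,0,0],[0.7,0.034,0.09,0,0],[0.7,0.034,0.09,0,0],[0.7,0.034,0.09,0,0],[0.7,0.034,0.09,0,0],[0.7,0.034,0.09,0,0]]'; python3 -m crank '[[0.7,0.01,0.06,-0.06,0],[0.7,0.01,0.06,-0.06,0],[0.7,0.01,0.06,-0.06,0],[0.7,0,0,-0.06,0],[0.7,0,0,0,0],[0.7,0,0,0,0],[0.7,0,0,0,0],[0.7,0,0,0,0]]'; cat > look.py <<'E'
from h import *
import sys
c=arm.get_calibration("wrist"); im=arm.get_image("wrist")[:,:,::-1]; cv2.imwrite(f"pics/{sys.argv[1]}.png",im)
s=arm.observe(); print(s['clock'],s['position'],s['ee_rot'],s['force'],s['width'])
np.savez(f"pics/{sys.argv[1]}.npz",K=c["intrinsics"],E=c["extrinsics"],p=s['position'])
print("tcp px",proj(c,s['position']))
E
python3 look.py w1
```

```text
clock: 1.48
position: [0.4363, -0.0041, 0.2439]
ee_rot: [3.087, 0.583, 0.0]
force: [1.3, -0.6, -0.4]
width: 0.701
clock: 2.15
position: [0.4491, 0.0655, 0.1491]
ee_rot: [3.087, 0.581, 0.003]
force: [0.5, -0.2, 0.6]
width: 0.701
2.2 [0.44908576 0.06547575 0.14912937] [3.08685994 0.5810111  0.00363146] [ 0.15334378 -0.2690869   0.2785235 ] 0.7026467343497932
tcp px [314.89437786 311.99060549]
```

View pics/w1.png

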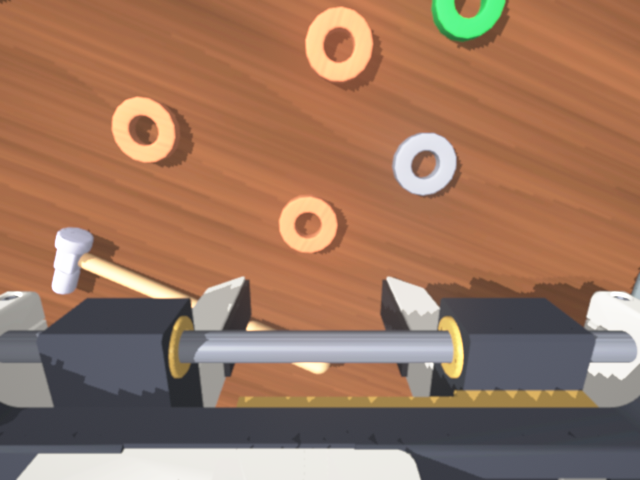

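The wrist view shows ring A at about (308,224). I'll get its position by casting a ray onto the z=0.012 plane.

```bash
cat >> h.py <<'E'
def load(n):
    d=np.load(f"pics/{n}.npz"); return cv2.imread(f"pics/{n}.png"),dict(intrinsics=d["K"],extrinsics=d["E"]),d["p"]
def rings(im,c,z,roi=None):
    h=cv2.cvtColor(im,cv2.COLOR_BGR2HSV); m=((h[:,:,0]<18)&(h[:,:,2]>205)&(h[:,:,1]>90)).astype(np.uint8)*255
    if roi: k=np.zeros_like(m);x0,y0,x1,y1=roi;k[y0:y1,x0:x1]=255;m&=k
    for q in cv2.findContours(m,cv2.RETR_EXTERNAL,cv2.CHAIN_APPROX_NONE)[0]:
        if cv2.contourArea(q)>800:
            e=cv2.fitEllipse(cv2.convexHull(q)); print(e,onplane(c,e[0],z))
E
python3 - <<'E'
from h import *
im,c,p=load("w1"); rings(im,c,.011,(0,0,640,275)); print(p)
E
```

```text
((307.0708312988281, 223.6737060546875), (58.193641662597656, 59.47472381591797), 123.61072540283203) [0.44934915 0.07256002 0.011     ]
((142.71310424804688, 129.15811157226562), (60.764427185058594, 69.7456283569336), 142.18272399902344) [0.47323081 0.21417182 0.011     ]
((338.34893798828125, 43.51664733886719), (68.04932403564453, 75.75079345703125), 6.418417453765869) [0.5802752  0.09906014 0.011     ]
[0.44908576 0.06547575 0.14912937]
```

```bash
python3 -m crank '[[0.7,0.0012,0.008,-0.08,0],[0.7,0.001,0.008,-0.08,0],[0.7,0,0,-0.08,0],[0.7,0,0,-0.04,0],[0.7,0,0,-0.03,0],[0.7,0,0,-0.012,0],[0.7,0,0,0,0],[0.7,0,0,0,0]]'; python3 look.py w2
```

```text
clock: 2.87
position: [0.4498, 0.0724, 0.0198]
ee_rot: [3.087, 0.583, 0.002]
force: [0.3, 1.0, 0.2]
width: 0.696
2.9167 [0.44998657 0.0725158  0.02004452] [3.08690763e+00 5.82767748e-01 2.99868819e-03] [-0.27264035  0.02415822  0.8800703 ] 0.7032520500684686
tcp px [314.85533491 311.92106342]
```

View pics/w2.png

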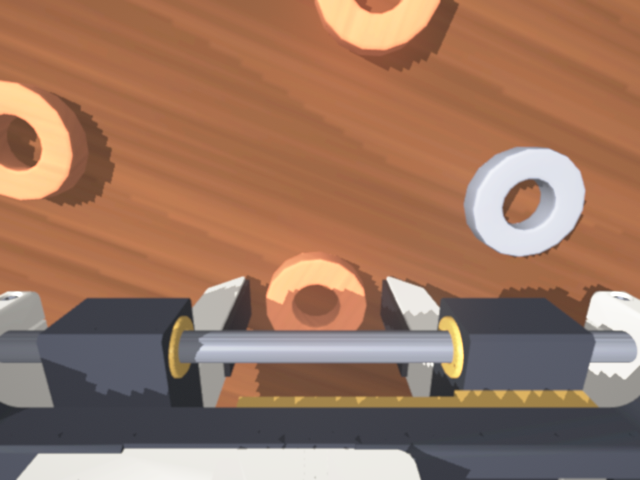

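The ring sits between the fingers, with its bore centre at about (316,304). I'll close and lift.

```bash
python3 -m crank '[[0.4,0,0,0,0],[0.4,0,0,0,0],[0.4,0,0,0,0],[0.4,0,0,0,0],[0.4,0,0,0,0],[0.4,0,0,0,0],[0.4,0,0,0.02,0],[0.4,0,0,0.04,0]]' 30; python3 look.py w3;  python3 - <<'E'
from h import *
im,c,p=load("w2"); print(onplane(c,(316,304),.012)-p)
E
```

```text
clock: 3.58
position: [0.4478, 0.0723, 0.0424]
ee_rot: [3.087, 0.584, -0.005]
force: [-1.2, 0.7, -1.8]
width: 0.506
3.6333 [0.44943416 0.07278615 0.04544817] [3.08665258e+00 5.84176290e-01 1.29856736e-03] [ 1.54728446 -0.20107342  0.53731146] 0.5072186091774783
tcp px [315.23890992 312.21953016]
[-0.00017038 -0.00062841 -0.00804452]
```

View pics/w3.png

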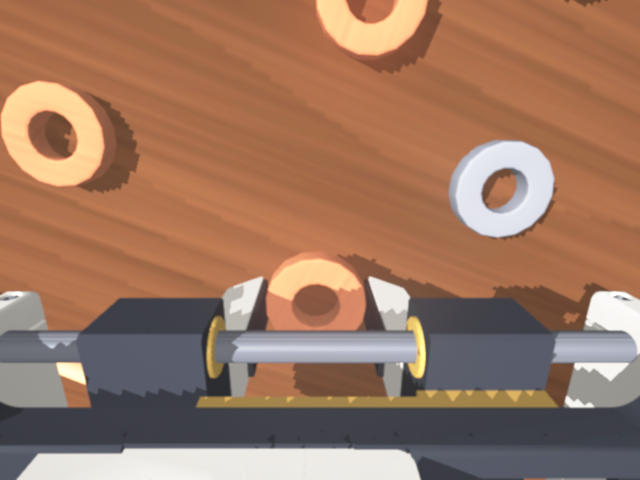

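```bash
python3 -m crank '[[0.4,0.016,-0.065,0.063,0],[0.4,0.016,-0.065,0.063,0],[0.4,0.016,-0.065,0.063,0],[0.4,0.016,-0.065,0.063,0],[0.4,0.016,-0.065,0.063,0],[0.4,0.016,-0.065,0.063,0],[0.4,0.016,-0.065,0.063,0],[0.4,0.016,-0.065,0.063,0]]'; python3 -m crank '[[0.4,0.012,-0.08,0,0],[0.4,0.012,-0.08,0,0],[0.4,0.012,-0.08,0,0],[0.4,0.012,-0.08,0,0],[0.4,0.01,-0.065,0,0],[0.4,0,0,0,0],[0.4,0,0,0,0],[0.4,0,0,0,0]]'; python3 look.py w4
```

```text
clock: 4.3
position: [0.4998, -0.1367, 0.2462]
ee_rot: [-3.087, -0.584, -0.0]
force: [0.5, -1.1, -1.5]
width: 0.505
clock: 4.97
position: [0.5233, -0.2885, 0.2444]
ee_rot: [-3.086, -0.584, 0.0]
force: [-0.3, 0.9, -0.7]
width: 0.504
5.0167 [ 0.52345968 -0.28797352  0.24456874] [-3.08552192e+00 -5.85746348e-01 -4.07943857e-05] [-0.10303308  0.05337446 -1.39301706] 0.506662236405326
tcp px [314.03134348 311.52804961]
```

View pics/w4.png

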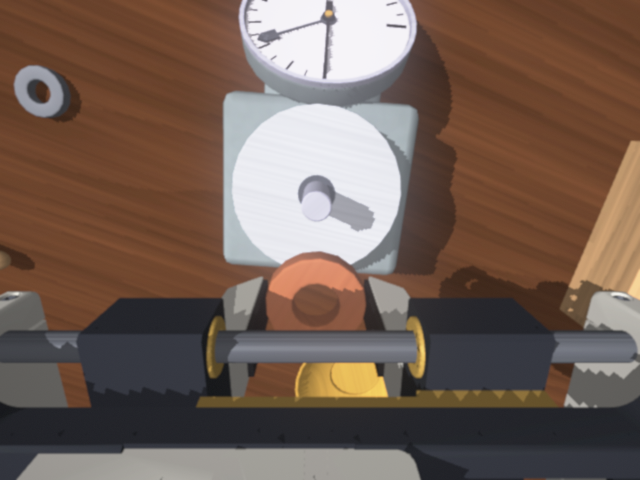

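```bash
python3 - <<'E'
from h import *
im,c,p=load("w4")
a=cv2.resize(im[165:235,275:375],None,fx=8,fy=8,interpolation=cv2.INTER_CUBIC); cv2.imwrite("pics/z4.png",a)
a=cv2.resize(im[240:345,245:385],None,fx=5,fy=5,interpolation=cv2.INTER_CUBIC); cv2.imwrite("pics/z4b.png",a)
E
```

```text
(no output)
```

View pics/z4.png

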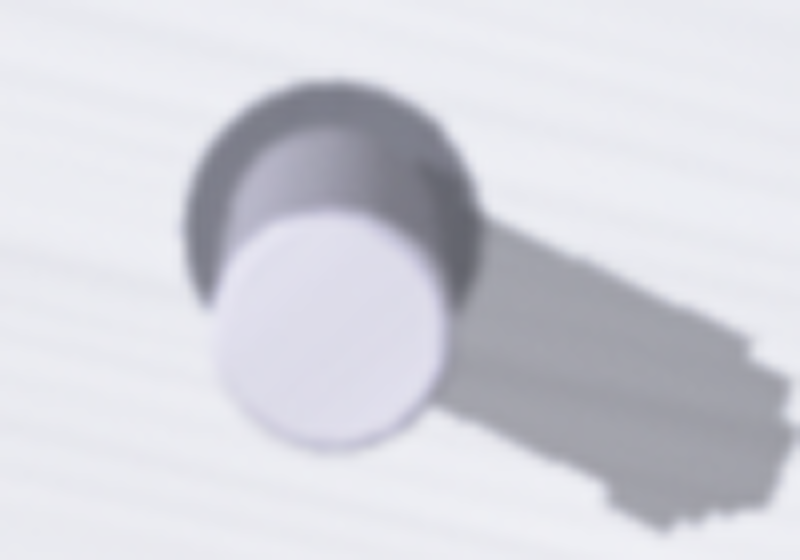

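View pics/z4b.png

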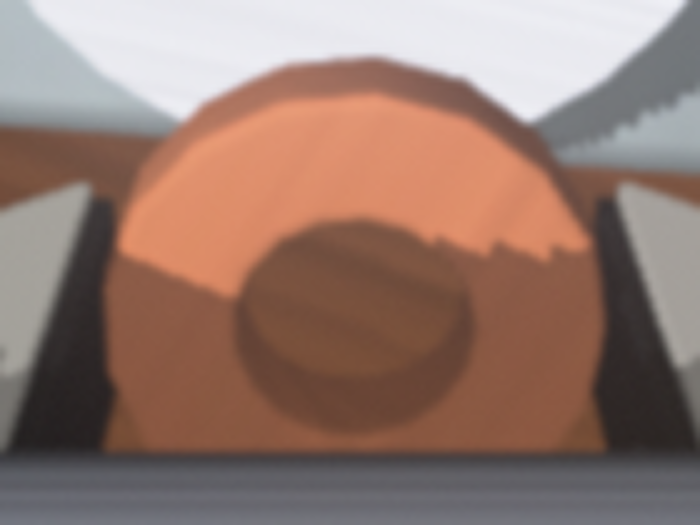

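```bash
python3 - <<'E'
from h import *
im,c,p=load("w4")
r=onplane(c,(315.4,304.6),p[2]-.008); q=onplane(c,(315.9,205.9),.161)
print("ring",r,r-p,"post",q,"delta",q[:2]-r[:2])
h=cv2.inRange(im,(225,215,215),(255,255,255));h[:100]=0;h[275:]=0
cc=max(cv2.findContours(h,cv2.RETR_EXTERNAL,cv2.CHAIN_APPROX_NONE)[0],key=cv2.contourArea)
e=cv2.fitEllipse(cc);print(e,onplane(c,e[0],.115))
d1=onplane(c,(275+217/8,206),.161)-onplane(c,(275+447/8,206),.161); print("post dia",np.linalg.norm(d1))
d1=onplane(c,(245+235/5,305),p[2]-.008)-onplane(c,(245+473/5,305),p[2]-.008); print("bore dia",np.linalg.norm(d1))
E
```

```text
ring [ 0.52285669 -0.28885107  0.23656874] [-0.00060299 -0.00087755 -0.008     ] post [ 0.55101082 -0.27799404  0.161     ] delta [0.02815412 0.01085703]
((315.6742858886719, 183.97987365722656), (157.46710205078125, 169.56874084472656), 90.75106811523438) [ 0.5572211  -0.27534786  0.115     ]
post dia 0.01854415316802497
bore dia 0.022267317693701775
```

Post top is at (316,206) and the bore of the held ring at (315.4,304.6). Flat-top diameter comes out at 18.5 mm (18 expected) and the bore at 22.3 mm (22 expected), so both agree. I'll move over the post.

```bash
python3 -m crank '[[0.4,0.035,0.0135,0,0],[0.4,0.0355,0.0135,0,0],[0.4,0,0,-0.05,0],[0.4,0,0,-0.05,0],[0.4,0,0,-0.03,0],[0.4,0,0,-0.005,0],[0.4,0,0,0,0],[0.4,0,0,0,0]]'; python3 look.py w5
python3 - <<'E'
from h import *
im,c,p=load("w5")
cv2.imwrite("pics/z5.png",cv2.resize(im[220:345,235:395],None,fx=5,fy=4.8,interpolation=cv2.INTER_CUBIC))
E
```

```text
clock: 5.68
position: [0.5523, -0.2784, 0.1914]
ee_rot: [3.086, 0.584, 0.001]
force: [-0.6, 0.5, -2.0]
width: 0.51
5.7333 [ 0.55245036 -0.27860434  0.19175723] [3.08596395e+00 5.83790995e-01 2.36719287e-03] [-0.58127191 -0.94093782 -1.46999557] 0.5057687934646998
tcp px [315.5427293 312.367953 ]
```

View pics/z5.png

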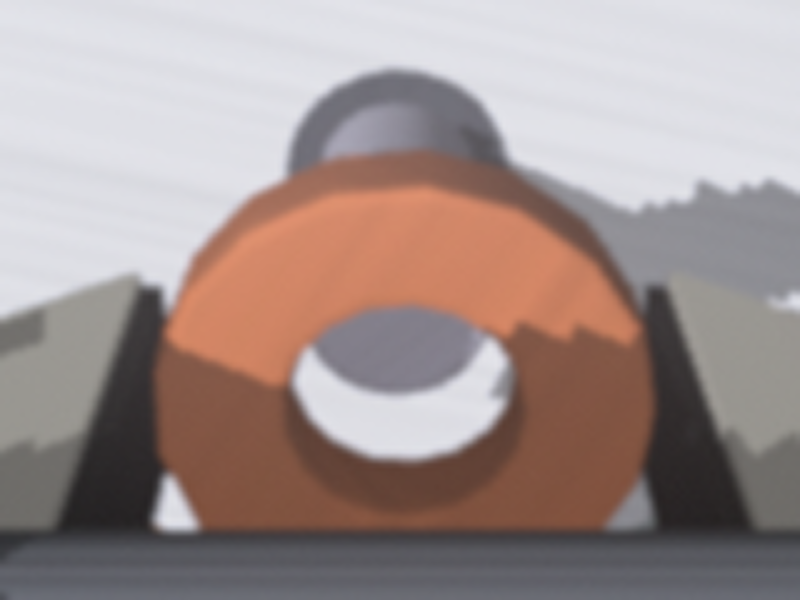

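```bash
python3 - <<'E'
from h import *
im,c,p=load("w5")
tx=np.array([.9307,.3659]);ty=np.array([.3659,-.9307])
Z=lambda u,v:(235+u/5-.4,220+v/4.8-.4)
r=onplane(c,Z(402,407),p[2]-.008); 
rl=onplane(c,Z(402,462),p[2]-.020)  # lower bore rim bottom edge = bottom face centre -11mm tx
rc2=rl[:2]+.011*tx
e=onplane(c,Z(397,393),.161); pc=e[:2]+.0095*tx
for n,q in (("ring top",r[:2]),("ring bot",rc2),("post",pc)): print(n,(q-p[:2])@tx*1e3,(q-p[:2])@ty*1e3)
E
```

```text
ring top -0.3505123787691991 -0.24948649447736124
ring bot -2.3387740234031735 -0.2662871130473504
post -1.3701164603740799 -0.8125592999867884
```

```bash
cat > fw.py <<'E'
from h import *
import sys
im,c,p=load(sys.argv[1])
tx=np.array([.9307,.3659]);ty=np.array([.3659,-.9307])
def ext(cx,cy,z,R):
    a=np.linspace(0,2*np.pi,361); q=np.array([proj(c,np.r_[p[:2]+(cx+R*np.cos(t))*tx+(cy+R*np.sin(t))*ty,z]) for t in a])
    return q.min(0).round(1),q.max(0).round(1)
for n,z,R in (("top bore",-.008,.011),("bot bore",-.020,.011),("top out",-.008,.024),("bot out",-.020,.024)): print(n,*ext(0,0,p[2]+z,R))
print("post9",*ext(0,0,.161,.009),"post10",*ext(0,0,.160,.010))
E
python3 fw.py w5
python3 -c "
f=lambda u,v:(235+u/5-.4,220+v/4.8-.4)
print('topbore L,R,T,B',f(287,305),f(520,512)); print('botbore B',f(403,462)); print('outer top T',f(400,185),'outer bot T',f(400,153),'outer L R',f(157,0),f(655,0)); print('post B',f(397,393))"
```

```text
top bore [292.  282.1] [339.1 324.5]
bot bore [293.5 271.8] [337.6 311.8]
top out [264.1 255.5] [367.  347.9]
bot out [267.4 246.7] [363.7 334.1]
post9 [298.5 267.1] [332.6 298.3] post10 [296.7 264.6] [334.4 299.1]
topbore L,R,T,B (292.0, 283.1416666666667) (338.6, 326.2666666666667)
botbore B (315.20000000000005, 315.85)
outer top T (314.6, 258.1416666666667) outer bot T (314.6, 251.475) outer L R (266.0, 219.6) (365.6, 219.6)
post B (314.0, 301.475)
```

```bash
python3 - <<'E'
from h import *
o=[]
for n in ("w2","w5"):
    im,c,p=load(n); o.append(cv2.resize(im[240:345,255:375],None,fx=3.3,fy=3.3,interpolation=cv2.INTER_CUBIC))
o=np.hstack(o)
for r in range(0,o.shape[0],33): o[r,:,:]=(255,0,0)
cv2.imwrite("pics/cmp.png",o)
E
```

```text
(no output)
```

View pics/cmp.png

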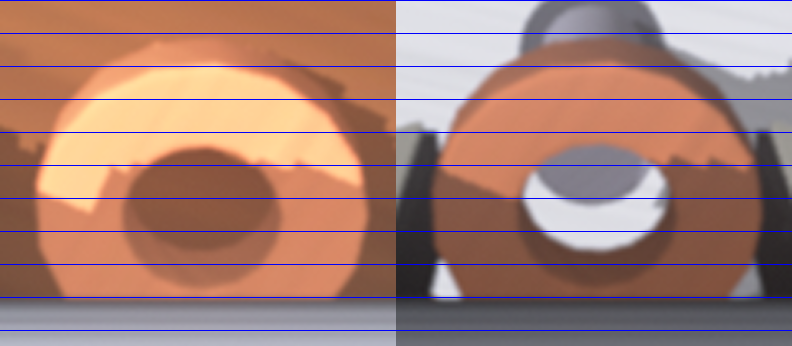

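The bore and the post top edge line up to about 0.5 mm. I'll shift y by +0.5 mm and go down slowly, ending about 4 mm below the post top.

```bash
python3 -m crank '[[0.4,0,0.00125,0,0],[0.4,0,0,-0.01,0],[0.4,0,0,-0.01,0],[0.4,0,0,-0.005,0],[0.4,0,0,-0.004,0],[0.4,0,0,-0.004,0],[0.4,0,0,-0.003,0],[0.4,0,0,0,0]]'; python3 look.py w6; python3 - <<'E'
from h import *
im,c,p=load("w6")
s=arm.get_image("scene")[:,:,::-1]; cv2.imwrite("pics/s6.png",s)
a=cv2.resize(im[215:345,235:395],None,fx=2.5,fy=2.5); b=cv2.resize(s[250:400,180:330],None,fx=2.7,fy=2.7,interpolation=cv2.INTER_CUBIC)
H=max(a.shape[0],b.shape[0]); a=cv2.copyMakeBorder(a,0,H-a.shape[0],0,0,0);b=cv2.copyMakeBorder(b,0,H-b.shape[0],0,0,0)
cv2.imwrite("pics/z6.png",np.hstack([a,b])[:, :800])
E
```

```text
clock: 6.4
position: [0.5516, -0.2781, 0.1758]
ee_rot: [-3.087, -0.584, 0.001]
force: [-0.2, 0.4, -0.5]
width: 0.507
6.45 [ 0.55163574 -0.27814712  0.17601457] [-3.08679442e+00 -5.83616679e-01  2.43802463e-04] [ 0.03078272  0.28644358 -1.44323152] 0.5027557415440312
tcp px [315.07156801 312.13264393]
```

View pics/z6.png

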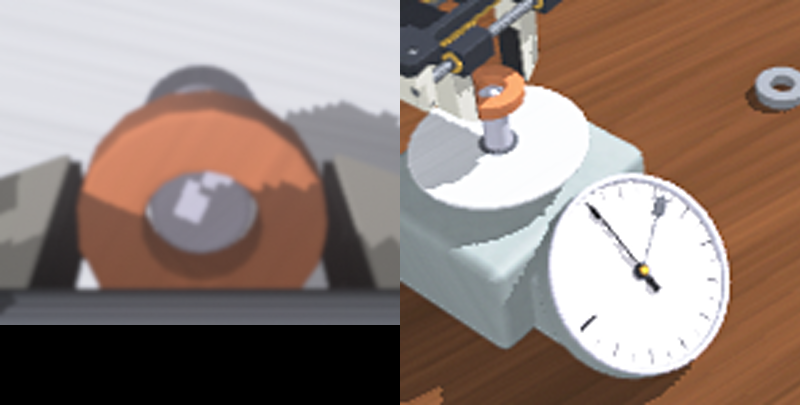

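Threaded: the ring bottom is about 5 mm below the post top, there is no force, and the pointer is still at zero. I'll continue down.

```bash
python3 -m crank '[[0.4,0,0,-0.011,0],[0.4,0,0,-0.011,0],[0.4,0,0,-0.011,0],[0.4,0,0,-0.011,0],[0.4,0,0,-0.011,0],[0.4,0,0,-0.011,0],[0.4,0,0,-0.011,0],[0.4,0,0,0,0]]'; python3 -m crank '[[0.4,0,0,-0.007,0],[0.4,0,0,-0.005,0],[0.4,0,0,-0.003,0],[0.4,0,0,-0.0025,0],[0.4,0,0,-0.001,0],[0.4,0,0,0,0],[0.4,0,0,0,0],[0.4,0,0,0,0]]'
cat > look2.py <<'E'
from h import *
import sys
k=sys.argv[1]
s=arm.get_image("scene")[:,:,::-1]; cv2.imwrite(f"pics/s{k}.png",s)
o=arm.observe(); print(o['clock'],o['position'],o['force'],o['width'])
cv2.imwrite(f"pics/sz{k}.png",cv2.resize(s[250:400,170:330],None,fx=5,fy=4,interpolation=cv2.INTER_CUBIC))
E
python3 look2.py 7
```

```text
clock: 7.17
position: [0.5511, -0.278, 0.1442]
ee_rot: [-3.086, -0.583, 0.002]
force: [0.3, -0.3, -1.5]
width: 0.502
clock: 7.83
position: [0.5518, -0.2782, 0.1381]
ee_rot: [3.087, 0.584, 0.0]
force: [-0.5, 0.3, -1.2]
width: 0.508
7.8833 [ 0.55171638 -0.27820491  0.13805361] [-0.50598752  0.21004287 -1.95229176] 0.5058561324649248
```

View pics/sz7.png

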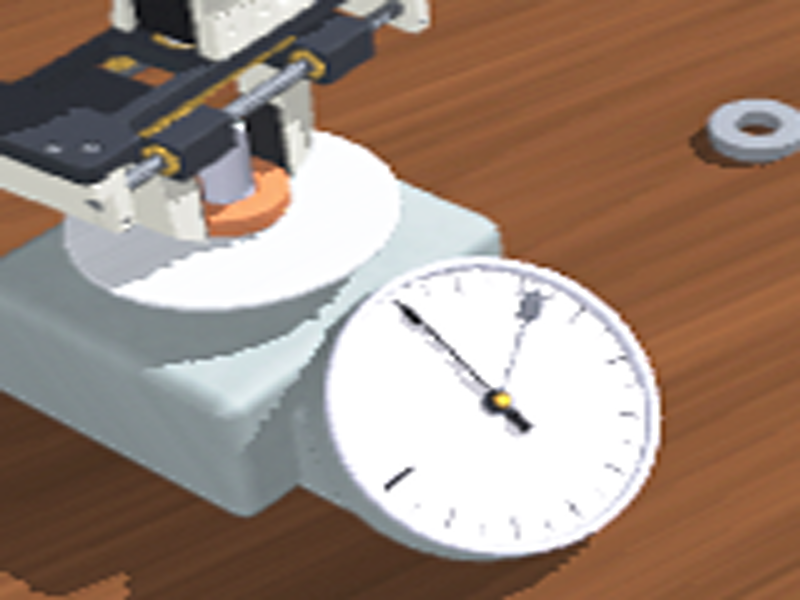

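The pointer is still at zero, so the ring hasn't touched the plate yet. I'll go 4 mm lower.

```bash
python3 -m crank '[[0.4,0,0,-0.003,0],[0.4,0,0,-0.003,0],[0.4,0,0,-0.002,0],[0.4,0,0,-0.002,0],[0.4,0,0,0,0],[0.4,0,0,0,0],[0.4,0,0,0,0],[0.4,0,0,0,0]]'
python3 look2.py 8
```

```text
clock: 8.55
position: [0.5516, -0.2782, 0.134]
ee_rot: [3.087, 0.584, -0.0]
force: [-1.5, -0.4, -0.1]
width: 0.507
8.6 [ 0.5516534  -0.2781444   0.13396854] [-0.02447634 -0.21908714 -0.51282231] 0.5071816688226485
```

View pics/sz8.png

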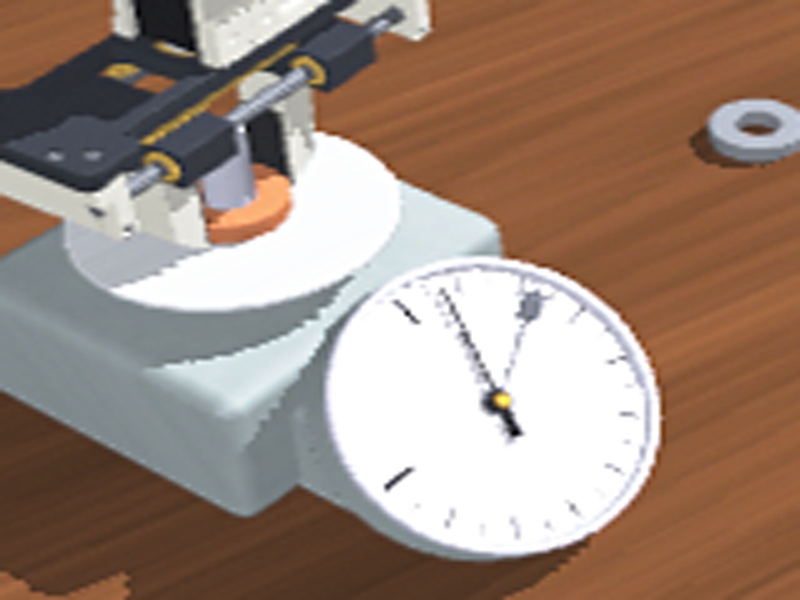

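The pointer has moved to about 0.4 rad, so the ring is pressing on the plate. I'll press about 0.6 mm more to the ring's own weight, then open.

```bash
python3 -m crank '[[0.4,0,0,-0.0016,0],[0.4,0,0,0,0],[0.4,0,0,0,0],[0.54,0,0,0,0],[0.58,0,0,0,0],[0.6,0,0,0,0],[0.6,0,0,0,0],[0.6,0,0,0,0]]'
python3 look2.py 9
```

```text
clock: 9.27
position: [0.5517, -0.2782, 0.1333]
ee_rot: [3.087, 0.584, 0.0]
force: [0.3, 0.6, 0.8]
width: 0.6
9.3167 [ 0.55174009 -0.27816907  0.13332569] [ 0.33960496  0.17635892 -0.24517838] 0.6015734963567861
```

View pics/sz9.png

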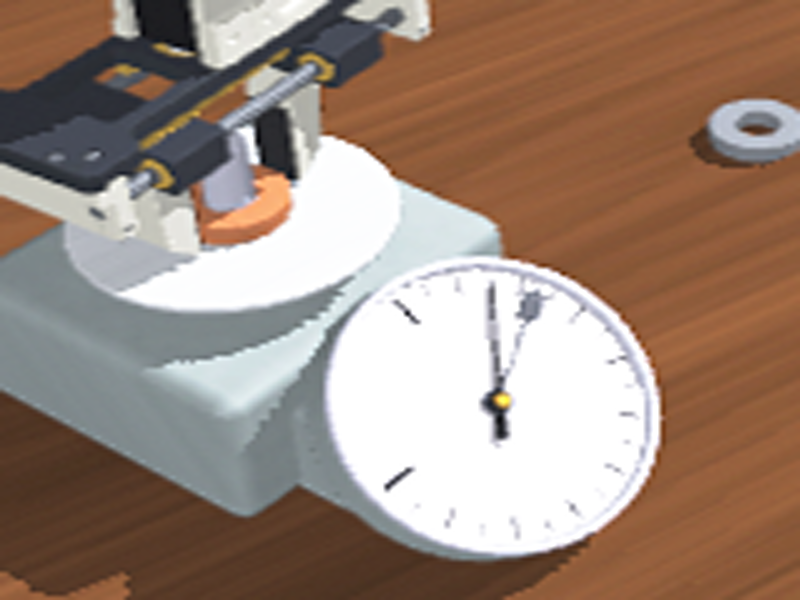

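The pointer is clearly short of the set hand (about 0.3 rad), with one ring free on the plate. I'll lift off and fetch a second ring.

```bash
python3 -m crank '[[0.6,0,0,0.02,0],[0.6,0,0,0.08,0],[0.7,0,0,0.09,0],[0.7,0,0.04,0.06,0],[0.7,0.006,0.09,0,0],[0.7,0.008,0.09,0,0],[0.7,0.008,0.09,0,0],[0.7,0.008,0.09,0,0]]'; python3 -m crank '[[0.7,0.008,0.09,0,0],[0.7,0.008,0.09,0,0],[0.7,0.008,0.09,0,0],[0.7,0.008,0.09,-0.03,0],[0.7,0.008,0.09,-0.04,0],[0.7,0.007,0.08,-0.05,0],[0.7,0,0.02,-0.05,0],[0.7,0,0,0,0]]'; python3 -m crank '[[0.7,0,0,0,0],[0.7,0,0,0,0],[0.7,0,0,0,0],[0.7,0,0,0,0],[0.7,0,0,0,0],[0.7,0,0,0,0],[0.7,0,0,0,0],[0.7,0,0,0,0]]';python3 look.py w10; python3 look2.py 10; python3 - <<'E'
from h import *
im,c,p=load("w10"); rings(im,c,.011,(0,0,640,275)); print(p)
E
```

```text
clock: 9.98
position: [0.5637, -0.1167, 0.2343]
ee_rot: [3.087, 0.583, 0.002]
force: [1.1, -0.6, -0.7]
width: 0.705
clock: 10.65
position: [0.5801, 0.1055, 0.1624]
ee_rot: [-3.084, -0.592, 0.007]
force: [-2.0, -1.0, 0.3]
width: 0.698
clock: 11.32
position: [0.5825, 0.1016, 0.1655]
ee_rot: [3.087, 0.583, 0.0]
force: [0.6, -0.7, 0.2]
width: 0.703
11.3667 [0.58248138 0.10175368 0.16537639] [3.08687419e+00 5.83513122e-01 9.02538341e-05] [ 1.08973307 -0.2421875   0.08020341] 0.7057499640301729
tcp px [314.69746161 311.97729146]
11.4167 [0.58247728 0.10180671 0.16535535] [ 0.72536932  0.11215772 -0.26146397] 0.7013834156423513
((316.85821533203125, 224.74241638183594), (55.1058349609375, 55.98796081542969), 125.75694274902344) [0.58037516 0.09929899 0.011     ]
((165.36228942871094, 144.84207153320312), (56.78412628173828, 64.2215347290039), 141.66001892089844) [0.59800895 0.2376165  0.011     ]
((462.4443664550781, 32.33989334106445), (58.428382873535156, 110.0931625366211), 110.5707015991211) [0.75699157 0.05321004 0.011     ]
((407.3036193847656, 53.6074333190918), (47.85836410522461, 182.24647521972656), 124.62297821044922) [0.72930514 0.08493531 0.011     ]
[0.58248138 0.10175368 0.16537639]
```

View pics/w10.png

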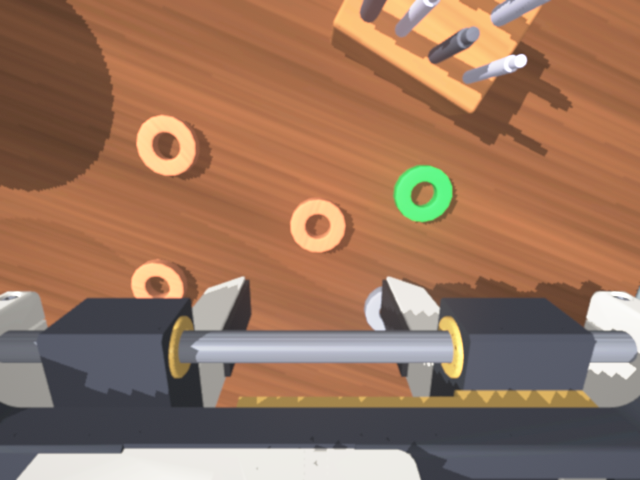

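View pics/sz10.png

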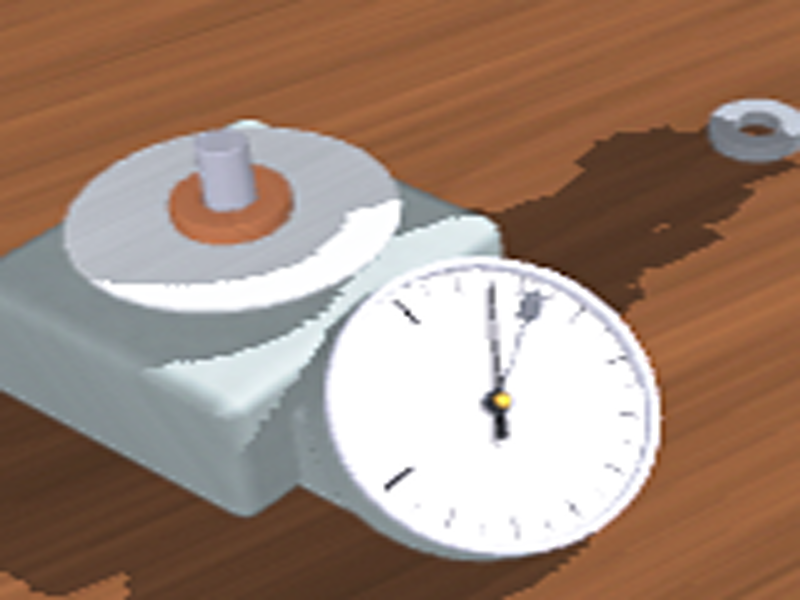

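The pointer is steady and the first ring is flat. The second ring's image is at (317,225), giving (0.5804,0.0993). I'll descend and grip it.

```bash
python3 -m crank '[[0.7,-0.003,-0.003,-0.08,0],[0.7,-0.002,-0.003,-0.08,0],[0.7,0,0,-0.08,0],[0.7,0,0,-0.06,0],[0.7,0,0,-0.04,0],[0.7,0,0,-0.023,0],[0.7,0,0,0,0],[0.7,0,0,0,0]]'; python3 -m crank '[[0.4,0,0,0,0],[0.4,0,0,0,0],[0.4,0,0,0,0],[0.4,0,0,0,0],[0.4,0,0,0,0],[0.4,0,0,0,0],[0.4,0,0,0.02,0],[0.4,0,0,0.04,0]]' 30; python3 look.py w11
```

```text
clock: 12.08
position: [0.5806, 0.0997, 0.0201]
ee_rot: [-3.087, -0.584, 0.0]
force: [-0.5, -0.7, 0.1]
width: 0.7
clock: 12.75
position: [0.5789, 0.0989, 0.043]
ee_rot: [3.087, 0.584, -0.006]
force: [0.1, -0.1, -2.3]
width: 0.509
12.8 [0.58104037 0.09966941 0.04680683] [3.08688743e+00 5.83716444e-01 1.93656809e-03] [1.58682634 0.77095366 0.69535348] 0.5121692534869098
tcp px [315.24227834 311.96276106]
```

View pics/w11.png

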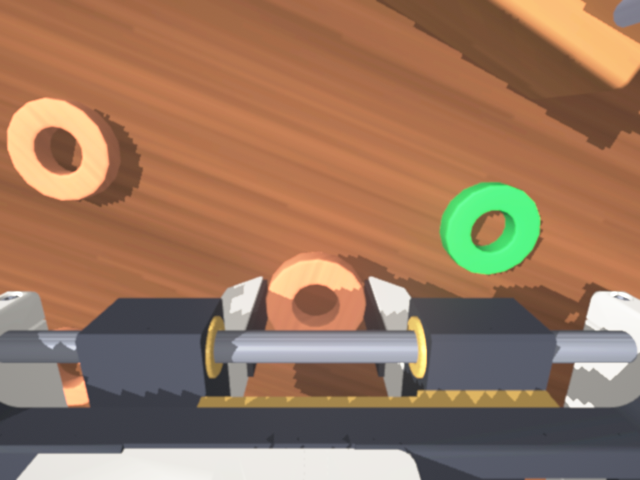

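```bash
python3 -m crank '[[0.4,-0.005,-0.05,0.07,0],[0.4,-0.005,-0.06,0.07,0],[0.4,-0.005,-0.06,0.07,0],[0.4,-0.005,-0.06,0.07,0],[0.4,-0.005,-0.06,0.07,0],[0.4,-0.005,-0.06,0.07,0],[0.4,-0.005,-0.08,0,0],[0.4,-0.005,-0.08,0,0]]'; python3 -m crank '[[0.4,-0.006,-0.09,0,0],[0.4,-0.006,-0.09,0,0],[0.4,-0.006,-0.09,0,0],[0.4,-0.006,-0.09,0,0],[0.4,-0.004,-0.06,0,0],[0.4,-0.004,-0.016,0,0],[0.4,0,0,0,0],[0.4,0,0,0,0]]'; python3 look.py w12
```

```text
clock: 13.47
position: [0.5653, -0.1053, 0.2145]
ee_rot: [3.085, 0.585, 0.006]
force: [-0.0, 0.5, -2.3]
width: 0.506
clock: 14.13
position: [0.5516, -0.278, 0.2119]
ee_rot: [-3.086, -0.583, 0.0]
force: [0.7, 1.3, -1.4]
width: 0.516
14.1833 [ 0.55199236 -0.27699828  0.21207228] [-3.08518398e+00 -5.86108319e-01 -5.30271967e-04] [ 0.47327394  0.10931181 -2.02089782] 0.5075965243152399
tcp px [313.14600607 310.71205709]
```

```bash
python3 -m crank '[[0.4,0,0,-0.03,0],[0.4,0,0,-0.02,0],[0.4,0,0,-0.004,0],[0.4,0,0,0,0],[0.4,0,0,0,0],[0.4,0,0,0,0],[0.4,0,0,0,0],[0.4,0,0,0,0]]'; python3 look.py w13
python3 - <<'E'
from h import *
im,c,p=load("w13")
cv2.imwrite("pics/z13.png",cv2.resize(im[220:345,235:395],None,fx=5,fy=4.8,interpolation=cv2.INTER_CUBIC))
E
```

```text
clock: 14.85
position: [0.5519, -0.279, 0.1909]
ee_rot: [3.087, 0.583, 0.001]
force: [-0.1, 0.6, -1.6]
width: 0.514
14.9 [ 0.55181209 -0.27904361  0.19078605] [3.08662232e+00 5.83333571e-01 6.35676707e-04] [ 0.19835888  0.0926666  -0.88318266] 0.5122378769487212
tcp px [314.93537088 312.11749222]
```

View pics/z13.png

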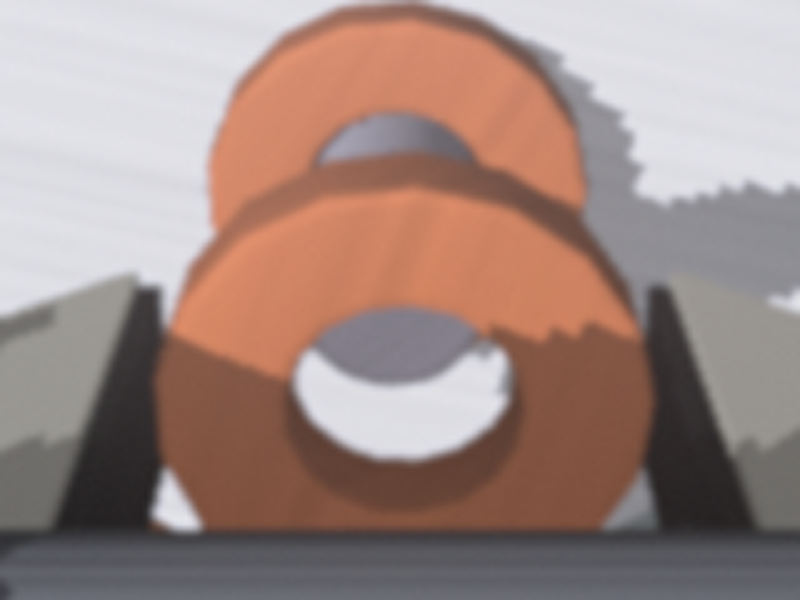

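The post edge shows at (398,383) in the zoom against bore centre column 403. I'll shift about 0.6 mm in y, then thread slowly.

```bash
python3 -m crank '[[0.4,0.0005,0.0015,0,0],[0.4,0,0,-0.01,0],[0.4,0,0,-0.01,0],[0.4,0,0,-0.006,0],[0.4,0,0,-0.005,0],[0.4,0,0,-0.005,0],[0.4,0,0,-0.004,0],[0.4,0,0,0,0]]'; python3 look2.py 14
```

```text
clock: 15.57
position: [0.5517, -0.2783, 0.1741]
ee_rot: [-3.087, -0.584, 0.001]
force: [-0.5, -0.7, -0.4]
width: 0.513
15.6167 [ 0.55181007 -0.27831019  0.17431924] [ 0.49098932 -0.07589278 -1.12813573] 0.5129140276107989
```

View pics/sz14.png

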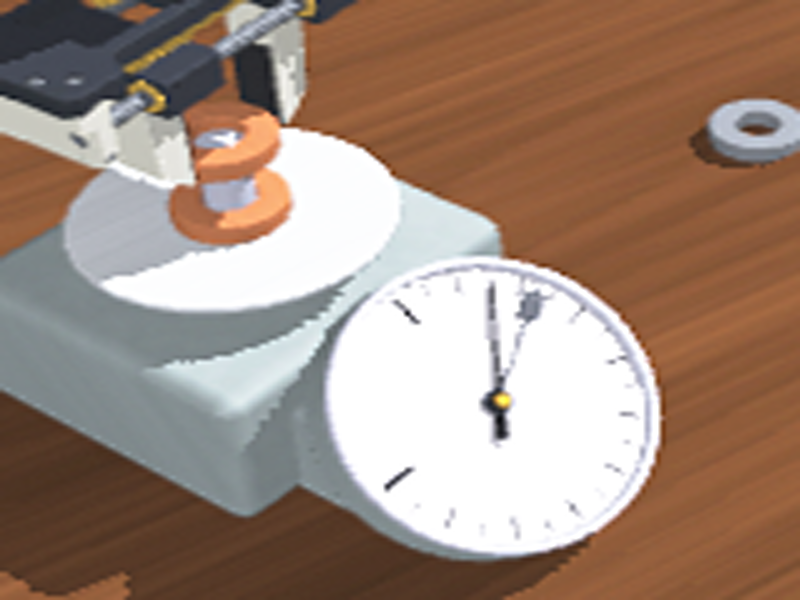

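Threaded, with the pointer unchanged. I'll continue down towards contact.

```bash
python3 -m crank '[[0.4,0,0,-0.011,0],[0.4,0,0,-0.011,0],[0.4,0,0,-0.011,0],[0.4,0,0,-0.011,0],[0.4,0,0,-0.011,0],[0.4,0,0,-0.008,0],[0.4,0,0,-0.004,0],[0.4,0,0,0,0]]'; python3 -m crank '[[0.4,0,0,-0.002,0],[0.4,0,0,-0.002,0],[0.4,0,0,-0.002,0],[0.4,0,0,-0.001,0],[0.4,0,0,0,0],[0.4,0,0,0,0],[0.4,0,0,0,0],[0.4,0,0,0,0]]'; python3 look2.py 15
```

```text
clock: 16.28
position: [0.5516, -0.2783, 0.1472]
ee_rot: [-3.086, -0.584, 0.001]
force: [0.3, -0.6, -1.7]
width: 0.51
clock: 16.95
position: [0.552, -0.2784, 0.145]
ee_rot: [3.087, 0.584, 0.001]
force: [0.6, 0.1, -0.4]
width: 0.509
17.0 [ 0.55206851 -0.27842008  0.1450606 ] [-0.05740596 -0.13023716 -0.03599719] 0.5113409230223256
```

View pics/sz15.png

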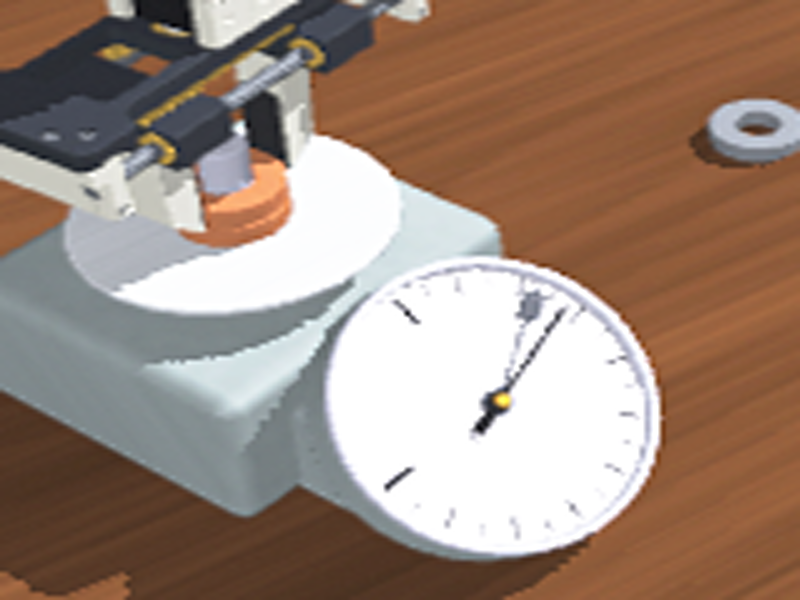

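The two rings are stacked, the pointer is past the set hand and nearly the whole weight is on the plate. I'll release.

```bash
python3 -m crank '[[0.4,0,0,-0.0005,0],[0.4,0,0,0,0],[0.54,0,0,0,0],[0.58,0,0,0,0],[0.6,0,0,0,0],[0.6,0,0,0,0],[0.6,0,0,0,0],[0.6,0,0,0,0]]'; python3 -m crank '[[0.6,0,0,0.02,0],[0.6,0,0,0.06,0],[0.6,0,0,0.09,0],[0.6,0,0,0.09,0],[0.6,0,0.06,0.04,0],[0.6,0,0.09,0,0],[0.6,0,0.09,0,0],[0.6,0,0,0,0]]'; python3 -m crank '[[0.6,0,0.05,0,0],[0.6,0,0.05,0,0],[0.6,0,0.05,0,0],[0.6,0,0,0,0],[0.6,0,0,0,0],[0.6,0,0,0,0],[0.6,0,0,0,0],[0.6,0,0,0,0]]'; python3 look2.py 16; python3 - <<'E'
from h import *
t=arm.get_image("top")[:,:,::-1]; cv2.imwrite("pics/t16.png",t)
E
```

```text
clock: 17.67
position: [0.5518, -0.2784, 0.1447]
ee_rot: [-3.087, -0.584, 0.0]
force: [0.2, 0.3, 0.9]
width: 0.601
clock: 18.33
position: [0.5528, -0.1734, 0.2665]
ee_rot: [-3.081, -0.598, -0.005]
force: [-0.4, 1.4, -0.8]
width: 0.599
clock: 19.0
position: [0.5518, -0.1236, 0.2647]
ee_rot: [3.087, 0.581, -0.0]
force: [0.1, -0.7, -0.0]
width: 0.601
19.05 [ 0.5517767  -0.12338279  0.26464201] [ 0.8688247   0.05948388 -0.02179847] 0.5983577603306092
```

View pics/sz16.png

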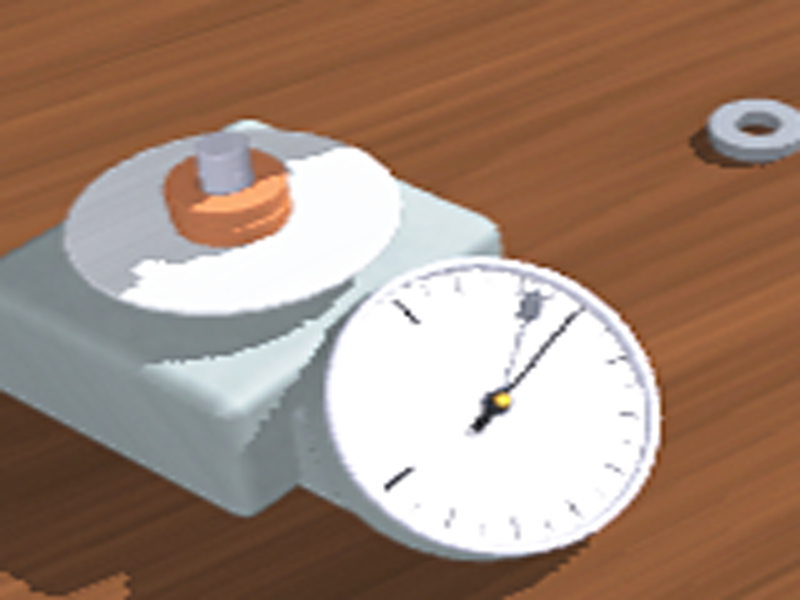

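View pics/t16.png

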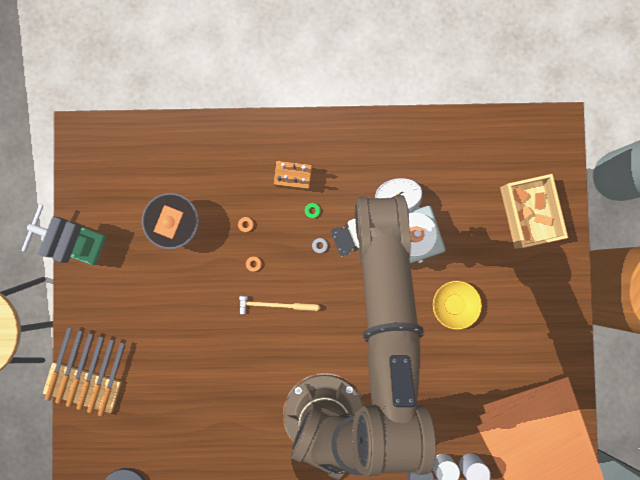

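Both rings sit flat on the post and the pointer is about 0.4 rad past the set hand. The spares at (246,225) and (254,264) have not moved, and the arm is clear. Handing in.

```bash
python3 -c "
from cell import arm
print(arm.sign_off()); print(arm.observe()['clock'])"
```

```text
the job is handed in; nothing more can be done
None
the job is handed in; nothing more can be done
```

I threaded two copper rings onto the post and handed the job in at about 19 s of the 72 s allowed. Sign-off reports no verdict, so I don't know how it was judged.

- **First ring:** I measured the set hand at about 1.06 rad. With one ring on, the pointer stood about 0.3 rad short of it and read the same about 2 s later, so I fetched a second ring.
- **Second ring:** The pointer ended past the set hand by about 0.4 rad, roughly 20 mm at the tip and under the 37.5 mm allowed. Both rings lie flat round the post. I did not take two pictures to prove the pointer was still; the last one was about 1.4 s after release.
- **Everything else:** The two spare rings and the bystanders show no shift in the last top view, and the set hand looks unmoved in the dial pictures. The arm was clear of everything.

**Disagreements between measurements:**
- The top and wrist cameras differed by about 3 mm on ring positions. I used the wrist camera, and both grasps came out centred.
- One ellipse fit of the plate in the wrist view came out several mm off, because the held ring hid part of the rim. I did not use it.

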